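Close a padlock in the marking nest

ROBOT

A 6-joint arm with a two-finger parallel gripper is mounted at the origin on the work surface. World frame = base frame: x ahead of the robot, y to its left, z up, the work surface at z = 0. Lengths are in mm, angles in rad, forces in N, time in s.
With the tool pointing down it reaches from about 350 to 850 mm from the base axis. Payload 8.1 kg.
Tool frame: the origin (TCP) lies midway between the tips of the shut fingers; the grasp point (between the pads) lies 19 mm behind it; z points along the fingers, y is the line along which they close (so a half turn about z gives the same grasp; the last joint's range is limited). The gripper opens to 85 mm and grips with 20 to 120 N. Pads are 22 mm wide; open, the fingers measure 114 mm over their backs; the gripper's body (76 mm by 85 mm) begins 54 mm behind the grasp point. The pads swing forward as they close: fully open they stand 13 mm farther back than shut.
Start: joints at [1.106, 0.13, 1.488, -0, 1.523, -0.085], TCP at [222.42, 557.256, 231.292] pointing down, gripper open.
Joint ranges: [-2.96, 2.96], [-0.89, 2.26], [0.02, 2.5], [-1.34, 4.48], [0, 2.73], [-2.66, 2.66]. Speed limits (rad/s): [2.39, 2.39, 2.79, 3.14, 3.14, 3.14].

INTERFACE

Orientations are given as a unit quaternion [x, y, z, w].
In Python, from plant import ctrl gives the robot as it stands.
- The arm moves only by the tool drive_tool, never from a script. Its argument "motion" is a list of rows, each a list of 3 entries, a list of its own where there are three numbers: the closure, from 0 (fully open) to 1 (shut), then the shift along the world's x, y, z in m, then the turn about the world's z in rad. In form: [[fingers, [x, y, z], spin], ...]. A call has 1 to 20 rows; each row is the pose to reach, as a shift and turn from the pose commanded when the call began; what a row does not reach only later rows make up. A row lasts 1/8 s, in which the tool goes at most 62.5 mm and 10.7 degrees, less where a joint would pass 70% of its speed; a pose out of reach is approached as far as the arm can. A call with a gripper value outside its range is refused whole. The fingers move at their own pace and stop on an object; "force" is the grip in N (left out, the last holds). Time passes only in rows, so rows that repeat a pose let the fingers close. It gives the time, the measured TCP pose, the force, the opening and the grip force at its end, in the units of the state.
- ctrl.observe(): the state, without advancing time (a new reading comes with each control period).
- ctrl.capture(name): name is "scene" or "top" or "wrist"; returns the picture (400x640x3 uint8, red, green, blue); there is no depth.
- ctrl.camera_params(name): a dict with "camera_matrix" (3x3 intrinsics, pixels), "rvec" (rotation vector, rad) and "tvec" (3), from world to camera coordinates, as OpenCV has them. Camera axes: x right, y down, z forward; pixel columns grow to the right and rows downward; lengths in mm; the calibration is good to about 2 mm. A picture is of the moment at which its call begins: read the wrist's pose just before it. camera_params takes no time and is no camera call; for the wrist camera it gives the pose at the moment of the call.
- ctrl.finish_job(): hands the job in; it is judged then, once.
The state is a dict: "time_s": time; "joint_pos": joint angles; "qd": joint speeds; "joint_torque": joint torques, N m; "tcp_pos": TCP position; "tool_rot": TCP orientation; "wrist_force": force on the tool from outside, world axes, zero at the start; "torque": the same for the moment, N m; "width": finger opening in mm; "gripper_force": force on a finger pad.
Only numpy, scipy, OpenCV 4.12 (cv2) and the standard library are available. Lean on these libraries where they do the work, as an engineer would, in place of code of your own. Each camera call takes 0.05 s, during which the arm holds its last target. There are 200 camera calls.

TASK

The padlock in the sprung marking nest has been marked and now has to be locked: swing its open shackle back into line over the empty hole, press it down gently until the hidden catch clicks and keeps it down, without ever pushing the sprung nest down to its stop. Then tug the shackle upwards so that the nest lifts a little, to prove that it is caught, and let go. Leave the other things on the bench where they are.

Things in the scene. Friction and masses are not known exactly. Their poses are not given: they have to be found in the camera images.
- nest_base: Fixed aluminium nest base, 100 x 150 x 20 mm. Origin: centre of its underside, on the bench; y along the 150 mm side and the closed shackle. Guide posts 63 mm tall at y = +-60. Over it a sprung 60 x 140 x 12 mm carriage holds a brass padlock body 30 (x) x 68 (y) x 58 mm, centred on this origin, top 100 mm over the bench at rest. Heel leg at y = -20, toe hole at y = +20 mm.
- nest (a joint): Sprung travel of the carriage with the padlock, m, positive downwards. About 0 at rest; it yields 1 mm for each 7 N pushed down (or pulled up). Lower stop at 0.003 (about 21 N); upper stop at -0.002 (14 N). A tug of 8 to 12 N lifts it by over 1 mm.
- shackle_swing (a joint): Turn of the shackle about the upright axis of its heel leg, rad, positive anticlockwise from above. 0: toe straight over (or in) the toe hole. Starts between 0.7 and 1.3: toe swung clear of the body, to the base's -x side. Stays where it is left (0.04 N m of friction).
- shackle_lift (a joint): How far the shackle is pushed down, m; 0 = up, toe end 1 mm above the body. A spring (3 to 5 N net) pops it up unless caught. In line, the toe enters its hole; the hidden sprung catch takes 8 to 13 N in all, then clicks at a depth that differs from lock to lock, 0.011 to 0.027; about 1.5 mm further is a hard bottom. Let go when caught, it stays at the click depth.
- bow (a point): Centre of the steel bar at the top of the shackle, midway between the legs. The shackle is a U of 9 mm round bar, legs 40 mm apart between centres, flat top bar 20 mm long; this point is 66 mm above the top of the body when the shackle is up. x axis: square to the plane of the shackle (the 9 mm direction); y: along the top bar from heel to toe; z up.
- toe (a point): Lower end of the free toe leg (9 mm thick, notched), on its centre line. It should go into the toe hole with about 1 mm of play each side; its edges are rounded by 2 mm.
- toe_hole (a point): Centre of the mouth of the empty toe hole, on the top of the padlock body; 10 mm wide. z up.
- done_lock: Bystander, not to be moved: a smaller closed brass padlock standing on the bench, 26 x 50 x 72 mm. Origin: centre of its underside.
- gauge_block: Bystander, not to be moved: dark steel block 50 x 35 x 40 mm. Origin: centre of its underside.
- pin_cup: Bystander, not to be moved: white plastic cup, 64 mm across, 55 mm tall. Origin: centre of its underside.
Mind the look-alikes: they are no part of the job. What is meant by the nest_base is not red, and is the larger of those in its own colour.

How it is judged (in metres and radians):
On the way, in this order (a step that is already met when the one before it is completed fails the run):
1. the shackle is swung into line, still up (value of joint shackle_swing between -0.1 and 0.1 rad and value of joint shackle_lift below 0.008 m), for 0.1 s.
2. the shackle is pressed down into the body (value of joint shackle_lift above 0.01 m and value of joint shackle_swing between -0.1 and 0.1 rad), for 0.1 s.
3. the shackle is tugged up: the nest lifts by 0.8 mm or more with the shackle still down (value of joint nest below -0.0008 m and value of joint shackle_lift above 0.01 m), for 0.1 s.
At the end, for the whole second after the job is handed in: The shackle stays down by itself, at least 10 mm into the body, its toe in the hole (swing within 0.1 rad), and the nest is back at its rest height within 0.6 mm (all of step 2 and value of joint nest between -0.0006 and 0.0006 m); the robot touches nothing.
It fails at once if the nest is pushed down to its stop (over 2.8 mm, about 20 N) (value of joint nest above 0.0028 m).
It fails at once if a bystander is moved by more than 15 mm (distance of any of done_lock, gauge_block, pin_cup from where it was at the start of the episode above 0.015 m).
It also fails if it takes over 69 s, if anything falls off the work surface, if the arm or the gripper's body presses on something with over 40 N, if the wrist force passes 120 N, or if a joint passes its speed limit or range.

## Working session

There is one attempt and no reset: what is moved stays moved. The work goes in short steps, Python scripts to look and compute and a tool call to move; the robot and the scene stay as the last step left them, time stands still between calls to the robot, and variables do not carry over. Pictures are saved under pics/ and viewed, at most 10 in all, crops included, and the job is handed in when it is done.

Besides the shell and the picture viewer there is one more tool, called after "Emit:" as name([rows], argument=value, ...), one row to a line, values as JSON. drive_tool: Moves the arm, as the interface text tells. Its arguments: {"type":"object","properties":{"motion":{"type":"array","items":{"type":"array"}},"force":{"type":"number"}},"required":["motion"]}

```bash
mkdir -p pics; ls; cat > h.py <<'E'
import numpy as np, cv2
from plant import ctrl
def cam(n):
    p=ctrl.camera_params(n); R=cv2.Rodrigues(np.array(p["rvec"],float))[0]; t=np.array(p["tvec"],float).ravel()
    return np.array(p["camera_matrix"],float),R,t
def ray(c,u,v):
    K,R,t=c; d=R.T@np.linalg.inv(K)@np.array([u,v,1.]); return -R.T@t,d/np.linalg.norm(d)
def onz(c,u,v,z):
    o,d=ray(c,u,v); return o+d*(z-o[2])/d[2]
def proj(c,X):
    K,R,t=c; x=K@(R@np.array(X,float)+t); return x[:2]/x[2]
def tri(rays):
    A=sum(np.eye(3)-np.outer(d,d) for o,d in rays); b=sum((np.eye(3)-np.outer(d,d))@o for o,d in rays)
    return np.linalg.solve(A,b)
E
python3 - <<'E'
from h import *
for n in("scene","top"):
    im=ctrl.capture(n); cv2.imwrite(f"pics/{n}0.png",im[...,::-1]); c=cam(n); print(n,c[0].tolist(),(-c[1].T@c[2]).round(),c[1][2].round(2))
s=ctrl.observe(); print(s)
E
```

```text
pics
scene [[516.6407917392793, 0.0, 315.64579992804124], [0.0, 516.6407917392793, 201.58978754726303], [0.0, 0.0, 1.0]] [860. 532. 989.] [-0.26 -0.48 -0.84]
top [[440.41535700233146, 0.0, 315.0300947240364], [0.0, 440.41535700233146, 200.8853721303651], [0.0, 0.0, 1.0]] [ 414.   46. 1122.] [ 0.18  0.   -0.98]
{'time_s': 0.1, 'joint_pos': array([ 1.10558508e+00,  1.31077694e-01,  1.48920308e+00, -4.98010400e-06,
        1.52300983e+00, -8.54163197e-02]), 'qd': array([-0.00130133, -0.00143027, -0.00234271,  0.00074767, -0.00070993,
        0.001755  ]), 'joint_torque': array([ 4.64006553e-04, -5.70946777e+01, -5.01945448e+01, -1.75319306e-04,
        8.10416095e-03,  3.72083855e-05]), 'tcp_pos': array([222.1978616 , 556.78980739, 230.33612723]), 'tool_rot': array([ 1.88758018e-01,  9.82023263e-01, -8.17680599e-04, -2.28400037e-04]), 'wrist_force': array([ 0.16225418, -0.02047044, -0.15314457]), 'torque': array([-0.04550054, -0.03262353,  0.00353244]), 'gripper_force': 0.0, 'width': 85.2114829074028}
```

View pics/scene0.png

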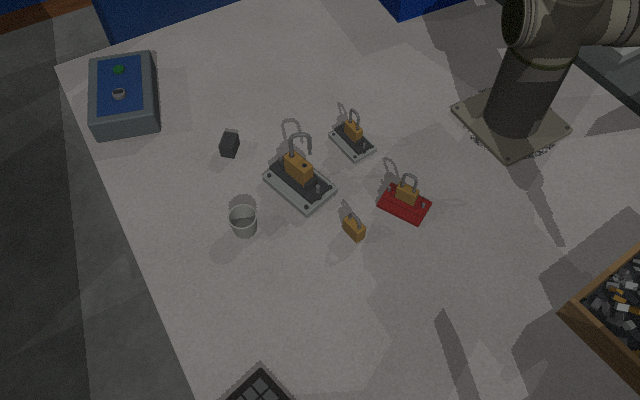

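View pics/top0.png

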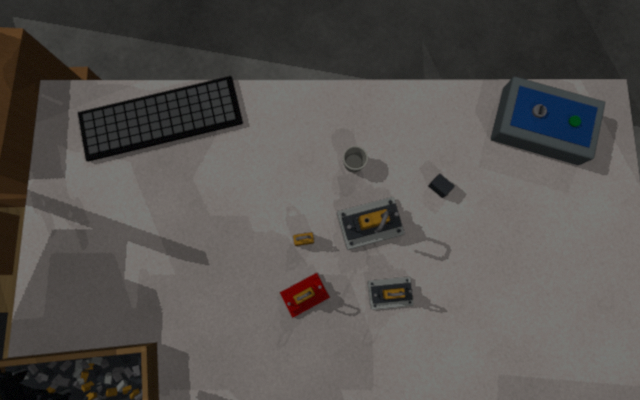

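The scene view shows the larger grey nest at about (300,180), with its shackle open. In the top view it is at (372,222), with the shackle's bright bar running toward (385,220). Next I'll zoom in on both.

```bash
python3 - <<'E'
from h import *
a=cv2.imread("pics/top0.png")[190:260,325:415]; b=cv2.imread("pics/scene0.png")[110:220,255:345]
A=cv2.resize(a,None,fx=6,fy=6,interpolation=cv2.INTER_CUBIC);B=cv2.resize(b,None,fx=5,fy=5,interpolation=cv2.INTER_CUBIC)
cv2.imwrite("pics/c0.png",cv2.convertScaleAbs(cv2.resize(A,(540,420)),alpha=1.8)); cv2.imwrite("pics/c1.png",cv2.convertScaleAbs(B,alpha=1.8))
c=cam("top")
for n,u,v,z in [("base",372,223,20),("body",374,219,100),("done",303,239,72),("gauge",441,185,40),("cup",355,158,55)]: print(n,onz(c,u,v,z).round())
E
```

```text
base [557. -95.  20.]
body [556. -90. 100.]
done [512.  77.  72.]
gauge [ 650. -268.   40.]
cup [717. -52.  55.]
```

View pics/c0.png

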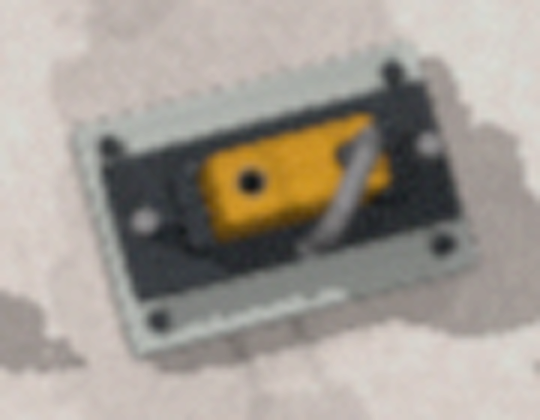

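View pics/c1.png

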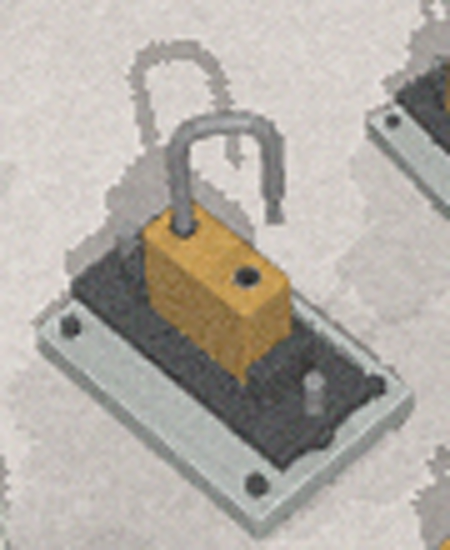

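In crop c0 the toe hole is at about (252,180) and the bar runs from (370,135) to (310,245). The base long edge has a yaw of about +0.25 rad. I'll check the wrist camera's geometry before moving.

```bash
python3 - <<'E'
from h import *
s=ctrl.observe();c=cam("wrist"); print(c[0][0],c[0][1]); o=-c[1].T@c[2]; print(s["tcp_pos"],o.round(1), c[1].round(3).tolist())
print("bar hi/lo", [onz(cam("top"),325+u/6,190+v/6,166).round(1).tolist() for u,v in((370,135),(312,245))], "hole",onz(cam("top"),325+252/6,190+180/6,100).round(1))
E
```

```text
[307.28181853   0.         323.06090317] [  0.         307.28181853 197.10483801]
[222.1978616  556.78980739 230.33612723] [160.2 581.9 374.2] [[0.372, 0.928, -0.001], [0.896, -0.358, 0.263], [0.244, -0.099, -0.965]]
bar hi/lo [[561.2, -109.1, 166.0], [520.8, -86.9, 166.0]] hole [553.7 -73.3 100. ]
```

Emit:
drive_tool([
  [0, [0.0, 0.0, 0.03], 0],
  [0, [0.32, -0.65, 0.03], 0],
  [0, [0.32, -0.65, 0.03], 0],
  [0, [0.32, -0.65, 0.03], 0],
  [0, [0.32, -0.65, 0.03], 0],
  [0, [0.32, -0.65, 0.03], 0],
  [0, [0.32, -0.65, 0.03], 0],
  [0, [0.32, -0.65, 0.03], 0],
  [0, [0.32, -0.65, 0.03], 0],
  [0, [0.32, -0.65, 0.03], 0],
  [0, [0.32, -0.65, 0.03], 0],
  [0, [0.32, -0.65, 0.03], 0],
  [0, [0.32, -0.65, 0.03], 0],
  [0, [0.32, -0.65, 0.03], 0],
  [0, [0.32, -0.65, 0.03], 0],
  [0, [0.32, -0.65, 0.03], 0],
])

```text
time_s: 2.1
tcp_pos: [542.1, -91.6, 261.3]
tool_rot: [0.188, 0.982, 0.0, -0.0]
wrist_force: [0.6, -0.3, 0.7]
width: 85.5
gripper_force: 0.0
```

```bash
python3 - <<'E'
from h import *
s=ctrl.observe();c=cam("wrist"); im=ctrl.capture("wrist"); cv2.imwrite("pics/w1.png",cv2.convertScaleAbs(im[...,::-1],alpha=1.5)); np.savez("w1.npz",K=c[0],R=c[1],t=c[2],im=im)
print(s["time_s"],s["tcp_pos"],s["tool_rot"],s["joint_pos"],s["wrist_force"])
E
```

```text
2.1 [542.11435084 -91.6169468  261.28357198] [ 1.88095758e-01  9.82150685e-01  1.00746817e-04 -9.21245846e-05] [-2.60802213e-01 -1.62044568e-02  1.58603947e+00  1.87800631e-04
  1.57195582e+00 -1.45315247e+00] [ 0.62212204 -0.34593978  0.6633506 ]
```

View pics/w1.png

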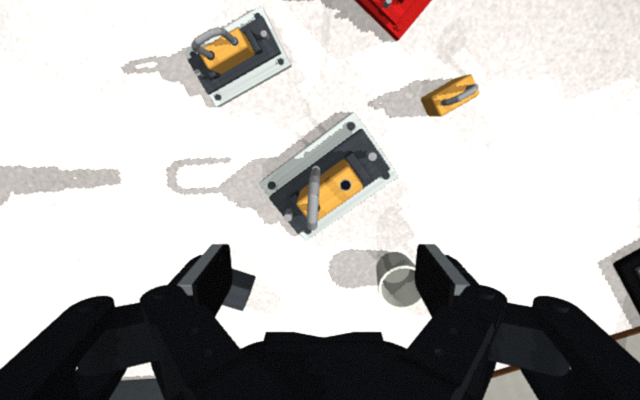

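The wrist view shows the nest plate with corners near (350,113), (397,180), (306,240) and (260,183). The toe hole is at (346,185) and the bar runs from (315,170) to (312,225). I'll take a zoomed crop for precise pixels, and find the hole automatically.

```bash
python3 - <<'E'
from h import *
d=np.load("w1.npz"); im=d["im"][...,::-1]; c=(d["K"],d["R"],d["t"])
x0,y0=250,105
cr=cv2.resize(im[y0:250,x0:400],None,fx=4,fy=4,interpolation=cv2.INTER_CUBIC); cv2.imwrite("pics/w1c.png",cv2.convertScaleAbs(cr,alpha=1.3))
hsv=cv2.cvtColor(im,cv2.COLOR_BGR2HSV)
m=((hsv[...,1]>140)&(hsv[...,0]>10)&(hsv[...,0]<30)&(hsv[...,2]>60)).astype(np.uint8); m[:y0]=0;m[250:]=0;m[:,:x0]=0;m[:,400:]=0
n,l,st,ce=cv2.connectedComponentsWithStats(m); print(st[1:],ce[1:])
g=im[178:193,338:354].astype(int).sum(2); dk=(g<90); yy,xx=np.nonzero(dk); print("hole px",xx.mean()+338,yy.mean()+178,dk.sum()); print(onz(c,xx.mean()+338,yy.mean()+178,100))
E
```

```text
[[ 318  160   45   59 1372]
 [ 297  185   11   31  210]] [[336.28206997 186.84475219]
 [302.8        200.21904762]]
hole px 345.1296296296296 184.7037037037037 54
[553.45404427 -71.84035273 100.        ]
```

View pics/w1c.png

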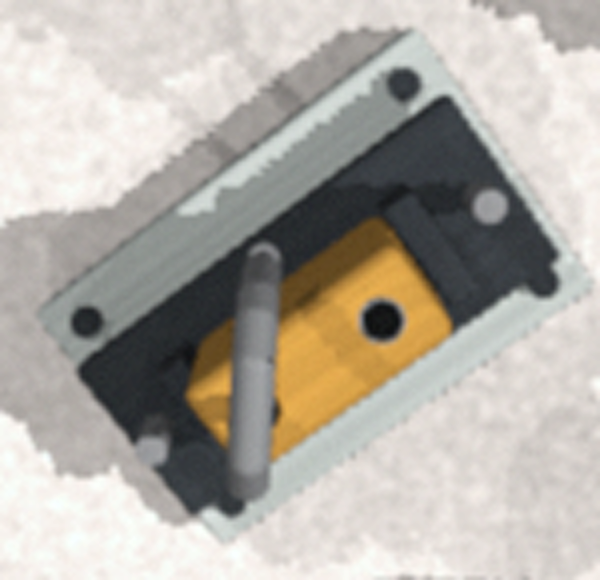

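In the crop (x4, origin 250,105) I read these pixels:
- Hole at (383,320).
- Post tops at (490,207) and (152,447).
- Bar axis from (262,280) at the toe end to (250,470) at the heel end.

```bash
python3 - <<'E'
from h import *
d=np.load("w1.npz"); c=(d["K"],d["R"],d["t"]); q=lambda u,v,z: onz(c,250+u/4-.4,105+v/4-.4,z)[:2]
for z in(63,83):
    a=q(490,207,z);b=q(152,447,z);v=a-b;print("posts",z,a.round(1),b.round(1),np.hypot(*v).round(1),"mid",((a+b)/2).round(1),"yaw",np.arctan2(-v[0],v[1]).round(3))
cs=[q(*p,20) for p in((413,32),(592,290),(225,540),(42,315))]
print("plate",np.round(cs,1).tolist(),[np.hypot(*(cs[i]-cs[i-3])).round(1) for i in range(4)], "mid",np.mean(cs,0).round(1))
for v in(cs[0]-cs[3],cs[1]-cs[2]): print("yaw",np.arctan2(-v[0],v[1]).round(3))
print("hole",q(383,320,100).round(1))
pts=np.array([q(u,v,166) for u,v in((261,300),(257,350),(254,400),(250,470))]);print(pts.round(1)); v=pts[0]-pts[-1]; print("bar yaw",np.arctan2(-v[0],v[1]))
E
```

```text
posts 63 [543.2 -33.1] [ 573.  -148.6] 119.3 mid [558.1 -90.9] yaw 0.252
posts 83 [539.5 -35.1] [ 567.5 -143.8] 112.3 mid [553.5 -89.5] yaw 0.252
plate [[492.6, -32.9], [588.2, -7.4], [624.2, -149.2], [530.6, -173.9]] [np.float64(99.0), np.float64(146.3), np.float64(96.7), np.float64(146.0)] mid [558.9 -90.9]
yaw 0.264
yaw 0.248
hole [553.4 -71.6]
[[ 524.8  -91.6]
 [ 534.   -96.3]
 [ 543.4 -100.8]
 [ 557.1 -107.2]]
bar yaw 1.1210751515183468
```

Everything agrees: post spacing is 119 mm, and the hole is where the centre and yaw predict it. Centre (558.3,-90.9), yaw 0.253, heel (563.3,-110.3), bar yaw 1.121, which gives a swing of about 0.87. The bow is at (545.3,-101.6,166).

Emit:
drive_tool([
  [0, [0.003, -0.009, -0.02], -0.07],
  [0, [0.003, -0.009, -0.04], -0.07],
  [0, [0.003, -0.009, -0.06], -0.07],
  [0, [0.003, -0.009, -0.08], -0.07],
  [0, [0.003, -0.009, -0.1], -0.07],
  [0, [0.003, -0.009, -0.114], -0.07],
  [0, [0.003, -0.009, -0.114], -0.07],
  [0, [0.003, -0.009, -0.114], -0.07],
  [0, [0.003, -0.009, -0.114], -0.07],
  [0, [0.003, -0.009, -0.114], -0.07],
])

```text
time_s: 3.4
tcp_pos: [545.9, -101.9, 148.1]
tool_rot: [0.223, 0.975, -0.0, 0.001]
wrist_force: [-0.7, -0.1, 0.6]
width: 84.9
gripper_force: 0.0
```

```bash
python3 - <<'E'
from h import *
s=ctrl.observe();c=cam("wrist"); im=ctrl.capture("wrist"); cv2.imwrite("pics/w2.png",cv2.convertScaleAbs(im[...,::-1],alpha=1.4))
np.savez("w2.npz",K=c[0],R=c[1],t=c[2],im=im); o=s
a=o["tool_rot"]; print(o["tcp_pos"],"toolyaw",2*np.arctan2(a[1],a[0])-np.pi/2,o["wrist_force"])
for X in((545.3,-101.6,166),(553.4,-71.6,100),(563.3,-110.3,100)): print(proj(c,X).round(1))
E
```

```text
[ 545.88289892 -101.88247882  148.05023501] toolyaw 1.1209927037129446 [-0.73423491 -0.13046762  0.62177879]
[323.1 265.2]
[369.7 209. ]
[323.1 245.4]
```

View pics/w2.png

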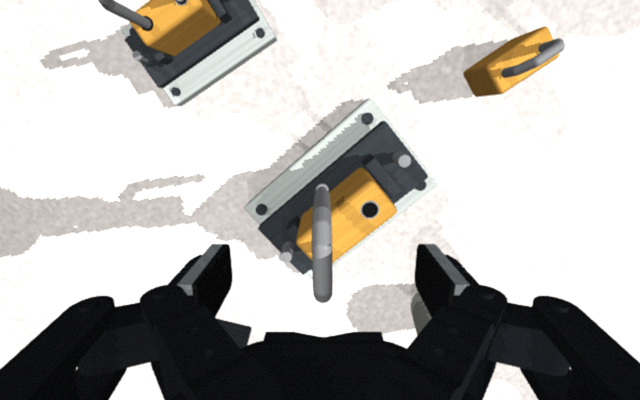

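The bar is upright at column 323, centred between the pads, and the hole is at (370,209) as predicted. Closing now.

Emit:
drive_tool([
  [0.5, [0, 0, 0], 0],
  [0.7, [0, 0, 0], 0],
  [0.8, [0, 0, 0], 0],
  [0.9, [0, 0, 0], 0],
  [1, [0, 0, 0], 0],
  [1, [0, 0, 0], 0],
  [1, [0, 0, 0], 0],
  [1, [0, 0, 0], 0],
  [1, [0, 0, 0], 0],
  [1, [0, 0, 0], 0],
], force=50)

```text
time_s: 4.7
tcp_pos: [545.4, -101.8, 147.3]
tool_rot: [0.223, 0.975, -0.0, 0.0]
wrist_force: [-0.1, -0.2, 0.3]
width: 7.4
gripper_force: 48.7
```

Emit:
drive_tool([
  [1, [0.001, 0.0018, 0], -0.1],
  [1, [0.0021, 0.0034, 0], -0.2],
  [1, [0.0034, 0.0049, 0], -0.3],
  [1, [0.0048, 0.0063, 0], -0.4],
  [1, [0.0064, 0.0076, 0], -0.5],
  [1, [0.0081, 0.0087, 0], -0.6],
  [1, [0.0098, 0.0096, 0], -0.7],
  [1, [0.0117, 0.0103, 0], -0.8],
  [1, [0.013, 0.0107, 0], -0.868],
  [1, [0.013, 0.0107, 0], -0.868],
  [1, [0.013, 0.0107, 0], -0.868],
  [1, [0.013, 0.0107, 0], -0.868],
  [1, [0.013, 0.0107, 0], -0.868],
  [1, [0.013, 0.0107, 0], -0.868],
])

```text
time_s: 6.45
tcp_pos: [558.5, -91.0, 147.3]
tool_rot: [0.612, 0.791, 0.0, 0.0]
wrist_force: [1.1, 0.1, -0.2]
width: 7.2
gripper_force: 48.7
```

```bash
python3 - <<'E'
from h import *
s=ctrl.observe();c=cam("wrist"); im=ctrl.capture("wrist"); 
A=cv2.resize(im[130:290,240:420,::-1],None,fx=3,fy=3,interpolation=cv2.INTER_CUBIC)
sc=ctrl.capture("scene")[...,::-1]; B=cv2.resize(sc[120:200,265:335],None,fx=3.6,fy=6,interpolation=cv2.INTER_CUBIC)
B=cv2.resize(sc[110:206,265:335],None,fx=3.6,fy=5,interpolation=cv2.INTER_CUBIC)[:480]
cv2.imwrite("pics/w3.png",cv2.convertScaleAbs(np.hstack([A,cv2.convertScaleAbs(B,alpha=1.4)]),alpha=1.3))
a=s["tool_rot"]; print(s["tcp_pos"],"toolyaw",2*np.arctan2(a[1],a[0])-np.pi/2,s["wrist_force"],s["torque"],s["width"])
for X in((558.3,-90.9,166),(553.4,-71.6,100),(563.3,-110.3,100)): print(((proj(c,X)-[240,130])*3).round(1))
E
```

```text
[558.48428408 -90.99746862 147.32327729] toolyaw 0.2532716439134617 [ 1.0793268   0.05091243 -0.21274968] [ 0.03063388 -0.17127463  0.01001051] 7.222000252581825
[250.8 410.2]
[250.4 176.9]
[250.  349.6]
```

View pics/w3.png

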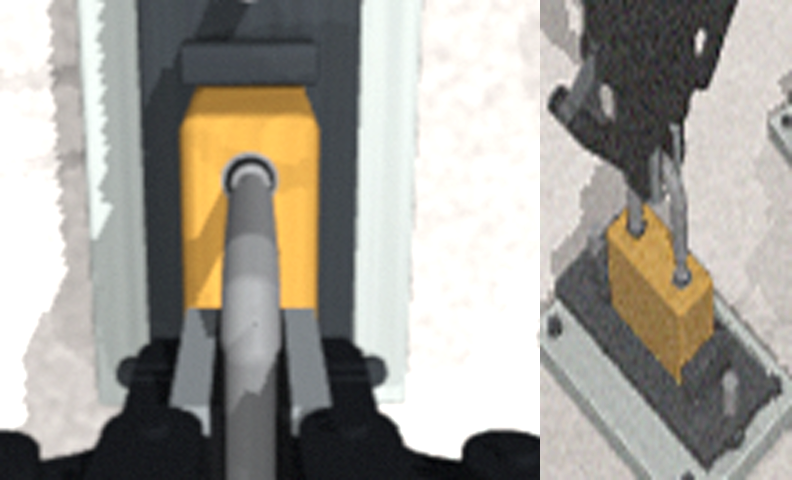

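The toe is centred over the hole at crop (250,177) and the side forces are near zero. I'll press in small steps, starting with 3 mm.

Emit:
drive_tool([
  [1, [0, 0, -0.0005], 0],
  [1, [0, 0, -0.001], 0],
  [1, [0, 0, -0.0015], 0],
  [1, [0, 0, -0.002], 0],
  [1, [0, 0, -0.0025], 0],
  [1, [0, 0, -0.003], 0],
  [1, [0, 0, -0.003], 0],
  [1, [0, 0, -0.003], 0],
])

```text
time_s: 7.55
tcp_pos: [558.5, -91.1, 144.3]
tool_rot: [0.612, 0.791, 0.0, 0.0]
wrist_force: [0.2, 1.6, 3.2]
width: 7.2
gripper_force: 49.0
```

Emit:
drive_tool([
  [1, [0, 0, -0.0005], 0],
  [1, [0, 0, -0.001], 0],
  [1, [0, 0, -0.0015], 0],
  [1, [0, 0, -0.002], 0],
  [1, [0, 0, -0.0025], 0],
  [1, [0, 0, -0.003], 0],
  [1, [0, 0, -0.0035], 0],
  [1, [0, 0, -0.004], 0],
  [1, [0, 0, -0.0045], 0],
  [1, [0, 0, -0.005], 0],
  [1, [0, 0, -0.005], 0],
])

```text
time_s: 8.93
tcp_pos: [558.4, -91.1, 139.2]
tool_rot: [0.612, 0.791, -0.0, -0.0]
wrist_force: [1.1, 1.6, 3.8]
width: 7.5
gripper_force: 49.1
```

Emit:
drive_tool([
  [1, [0, 0, -0.0005], 0],
  [1, [0, 0, -0.001], 0],
  [1, [0, 0, -0.0015], 0],
  [1, [0, 0, -0.002], 0],
  [1, [0, 0, -0.002], 0],
])

```text
time_s: 9.55
tcp_pos: [558.4, -91.1, 137.3]
tool_rot: [0.612, 0.791, 0.0, -0.0]
wrist_force: [1.8, 0.3, 3.0]
width: 7.0
gripper_force: 49.1
```

Emit:
drive_tool([
  [1, [0, 0, -0.0005], 0],
  [1, [0, 0, -0.001], 0],
  [1, [0, 0, -0.001], 0],
])

```text
time_s: 9.93
tcp_pos: [558.4, -91.0, 136.3]
tool_rot: [0.612, 0.791, -0.0, -0.0]
wrist_force: [-0.2, 1.1, 4.1]
width: 7.2
gripper_force: 49.1
```

Emit:
drive_tool([
  [1, [0, 0, -0.0005], 0],
  [1, [0, 0, -0.001], 0],
  [1, [0, 0, -0.001], 0],
])

```text
time_s: 10.3
tcp_pos: [558.4, -91.0, 135.3]
tool_rot: [0.612, 0.791, 0.0, -0.0]
wrist_force: [1.0, 1.4, 4.1]
width: 7.3
gripper_force: 49.1
```

Emit:
drive_tool([
  [1, [0, 0, -0.0005], 0],
  [1, [0, 0, -0.001], 0],
  [1, [0, 0, -0.001], 0],
])

```text
time_s: 10.68
tcp_pos: [558.4, -91.0, 134.3]
tool_rot: [0.612, 0.791, 0.0, 0.0]
wrist_force: [1.2, 0.7, 3.6]
width: 7.4
gripper_force: 49.1
```

Emit:
drive_tool([
  [1, [0, 0, -0.0005], 0],
  [1, [0, 0, -0.001], 0],
  [1, [0, 0, -0.001], 0],
])

```text
time_s: 11.05
tcp_pos: [558.4, -91.0, 133.3]
tool_rot: [0.612, 0.791, 0.0, -0.0]
wrist_force: [0.9, 1.3, 3.8]
width: 7.4
gripper_force: 49.1
```

Emit:
drive_tool([
  [1, [0, 0, -0.0005], 0],
  [1, [0, 0, -0.001], 0],
  [1, [0, 0, -0.001], 0],
])

```text
time_s: 11.42
tcp_pos: [558.4, -91.0, 132.3]
tool_rot: [0.612, 0.791, 0.0, 0.0]
wrist_force: [0.5, 1.2, 3.3]
width: 7.4
gripper_force: 49.1
```

Emit:
drive_tool([
  [1, [0, 0, -0.0005], 0],
  [1, [0, 0, -0.001], 0],
  [1, [0, 0, -0.001], 0],
])

```text
time_s: 11.8
tcp_pos: [558.4, -91.1, 131.3]
tool_rot: [0.612, 0.791, 0.0, 0.0]
wrist_force: [0.6, 0.7, 4.7]
width: 7.3
gripper_force: 49.1
```

Emit:
drive_tool([
  [1, [0, 0, -0.0005], 0],
  [1, [0, 0, -0.001], 0],
  [1, [0, 0, -0.001], 0],
])

```text
time_s: 12.18
tcp_pos: [558.5, -91.1, 130.7]
tool_rot: [0.612, 0.791, 0.0, 0.0]
wrist_force: [0.3, 1.2, 7.0]
width: 7.0
gripper_force: 49.4
```

Force is rising (7 N), so this is the catch ramp or the bottom. I'll use smaller steps.

Emit:
drive_tool([
  [1, [0, 0, -0.0003], 0],
  [1, [0, 0, -0.0006], 0],
  [1, [0, 0, -0.0006], 0],
])

```text
time_s: 12.55
tcp_pos: [558.6, -91.2, 130.4]
tool_rot: [0.612, 0.791, 0.0, 0.0]
wrist_force: [-0.7, 1.1, 7.7]
width: 7.1
gripper_force: 49.6
```

Emit:
drive_tool([
  [1, [0, 0, -0.0003], 0],
  [1, [0, 0, -0.0006], 0],
  [1, [0, 0, -0.0006], 0],
])

```text
time_s: 12.92
tcp_pos: [558.7, -91.2, 130.0]
tool_rot: [0.612, 0.791, 0.0, 0.0]
wrist_force: [-1.9, 1.8, 9.2]
width: 7.0
gripper_force: 49.7
```

Emit:
drive_tool([
  [1, [0, 0, -0.0003], 0],
  [1, [0, 0, -0.0006], 0],
  [1, [0, 0, -0.0006], 0],
])

```text
time_s: 13.3
tcp_pos: [558.8, -91.2, 129.4]
tool_rot: [0.612, 0.791, 0.0, 0.0]
wrist_force: [-1.6, 1.6, 9.1]
width: 7.2
gripper_force: 49.7
```

Emit:
drive_tool([
  [1, [0, 0, -0.0003], 0],
  [1, [0, 0, -0.0006], 0],
  [1, [0, 0, -0.0006], 0],
])

```text
time_s: 13.68
tcp_pos: [558.8, -91.2, 128.8]
tool_rot: [0.612, 0.791, 0.0, 0.0]
wrist_force: [-0.2, 2.4, 9.0]
width: 7.1
gripper_force: 49.6
```

Emit:
drive_tool([
  [1, [0, 0, -0.0003], 0],
  [1, [0, 0, -0.0006], 0],
  [1, [0, 0, -0.0006], 0],
])

```text
time_s: 14.05
tcp_pos: [558.6, -91.1, 127.6]
tool_rot: [0.612, 0.791, 0.0, 0.0]
wrist_force: [0.2, 1.2, 5.6]
width: 7.5
gripper_force: 49.3
```

Force dropped from 9 to 5.6 N and the TCP sank, which looks like the click. Testing with a lift.

Emit:
drive_tool([
  [1, [0, 0, -0.0004], 0],
  [1, [0, 0, -0.0004], 0],
  [1, [0, 0, 0.0005], 0],
  [1, [0, 0, 0.001], 0],
  [1, [0, 0, 0.0015], 0],
  [1, [0, 0, 0.0015], 0],
])

```text
time_s: 14.8
tcp_pos: [558.5, -91.1, 128.9]
tool_rot: [0.612, 0.791, 0.0, 0.0]
wrist_force: [1.5, 0.9, 4.2]
width: 7.2
gripper_force: 49.2
```

Emit:
drive_tool([
  [1, [0, 0, 0.0005], 0],
  [1, [0, 0, 0.001], 0],
  [1, [0, 0, 0.001], 0],
])

```text
time_s: 15.18
tcp_pos: [558.4, -91.0, 129.9]
tool_rot: [0.612, 0.791, 0.0, 0.0]
wrist_force: [0.9, 0.0, 5.3]
width: 7.1
gripper_force: 49.2
```

It isn't caught yet (still pushed up with 5 N at lift of about 16.7), so I'll press again and go deeper.

Emit:
drive_tool([
  [1, [0, 0, -0.0005], 0],
  [1, [0, 0, -0.001], 0],
  [1, [0, 0, -0.001], 0],
])

```text
time_s: 15.55
tcp_pos: [558.6, -91.1, 129.2]
tool_rot: [0.612, 0.791, 0.0, 0.0]
wrist_force: [-1.1, 1.7, 7.7]
width: 7.4
gripper_force: 49.5
```

Emit:
drive_tool([
  [1, [0, 0, -0.0005], 0],
  [1, [0, 0, -0.001], 0],
  [1, [0, 0, -0.001], 0],
])

```text
time_s: 15.92
tcp_pos: [558.7, -91.2, 128.7]
tool_rot: [0.612, 0.791, 0.0, 0.0]
wrist_force: [-1.9, 1.4, 9.9]
width: 7.6
gripper_force: 49.8
```

```bash
python3 - <<'E'
from h import *
s=ctrl.observe();print(s["tcp_pos"],s["wrist_force"],s["torque"])
E
```

```text
[558.72747891 -91.22790021 128.67909485] [-1.89838332  1.40360575  9.87377198] [0.27311266 0.3342929  0.01377757]
```

Comparing the force-height curves, the pads seem to have slipped about 1.3 mm on the bar. I'll raise the grip and carry on.

Emit:
drive_tool([
  [1, [0, 0, 0], 0],
  [1, [0, 0, 0], 0],
  [1, [0, 0, 0], 0],
], force=115)

```text
time_s: 16.3
tcp_pos: [558.7, -91.1, 128.3]
tool_rot: [0.612, 0.791, 0.0, 0.0]
wrist_force: [-0.6, 1.1, 7.6]
width: 6.1
gripper_force: 112.7
```

Emit:
drive_tool([
  [1, [0, 0, -0.0003], 0],
  [1, [0, 0, -0.0005], 0],
  [1, [0, 0, -0.0005], 0],
])

```text
time_s: 16.68
tcp_pos: [558.6, -91.0, 127.5]
tool_rot: [0.612, 0.791, 0.0, 0.0]
wrist_force: [0.4, 1.4, 5.6]
width: 5.9
gripper_force: 112.6
```

Emit:
drive_tool([
  [1, [0, 0, -0.0003], 0],
  [1, [0, 0, -0.0006], 0],
  [1, [0, 0, -0.0006], 0],
])

```text
time_s: 17.05
tcp_pos: [558.6, -91.0, 126.8]
tool_rot: [0.612, 0.791, 0.0, 0.0]
wrist_force: [0.1, 0.8, 4.4]
width: 5.6
gripper_force: 112.6
```

Emit:
drive_tool([
  [1, [0, 0, -0.0003], 0],
  [1, [0, 0, -0.0006], 0],
  [1, [0, 0, -0.0006], 0],
])

```text
time_s: 17.42
tcp_pos: [558.6, -91.0, 126.2]
tool_rot: [0.612, 0.791, 0.0, 0.0]
wrist_force: [1.0, 1.7, 5.7]
width: 5.8
gripper_force: 112.7
```

Emit:
drive_tool([
  [1, [0, 0, -0.0003], 0],
  [1, [0, 0, -0.0006], 0],
  [1, [0, 0, -0.0006], 0],
])

```text
time_s: 17.8
tcp_pos: [558.4, -91.0, 125.2]
tool_rot: [0.612, 0.791, 0.0, -0.0]
wrist_force: [1.6, 2.1, 3.4]
width: 5.5
gripper_force: 112.6
```

Emit:
drive_tool([
  [1, [0, 0, -0.0003], 0],
  [1, [0, 0, -0.0006], 0],
  [1, [0, 0, -0.0006], 0],
])

```text
time_s: 18.18
tcp_pos: [558.4, -91.0, 124.9]
tool_rot: [0.612, 0.791, -0.0, -0.0]
wrist_force: [1.7, 0.8, 2.8]
width: 5.4
gripper_force: 112.6
```

Emit:
drive_tool([
  [1, [0, 0, 0.0005], 0],
  [1, [0, 0, 0.001], 0],
  [1, [0, 0, 0.001], 0],
])

```text
time_s: 18.55
tcp_pos: [558.3, -91.0, 125.6]
tool_rot: [0.612, 0.791, -0.0, -0.0]
wrist_force: [3.2, 1.7, 0.4]
width: 5.6
gripper_force: 112.5
```

Emit:
drive_tool([
  [1, [0, 0, 0.0005], 0],
  [1, [0, 0, 0.001], 0],
  [1, [0, 0, 0.001], 0],
])

```text
time_s: 18.92
tcp_pos: [558.1, -90.9, 126.4]
tool_rot: [0.612, 0.791, -0.0, -0.0]
wrist_force: [3.4, 2.1, -4.1]
width: 5.6
gripper_force: 112.3
```

It's caught: the force has reversed to -4 N. Now I'll tug further.

Emit:
drive_tool([
  [1, [0, 0, 0.0005], 0],
  [1, [0, 0, 0.0008], 0],
  [1, [0, 0, 0.0008], 0],
])

```text
time_s: 19.3
tcp_pos: [558.0, -90.9, 127.2]
tool_rot: [0.612, 0.791, -0.0, -0.0]
wrist_force: [3.3, 2.2, -8.0]
width: 5.8
gripper_force: 112.2
```

```bash
python3 - <<'E'
from h import *
s=ctrl.observe();print(s["tcp_pos"],s["wrist_force"],s["torque"])
E
```

```text
[558.037089   -90.88766832 127.15494573] [ 3.33688212  2.17239856 -8.01869214] [ 0.33550692 -0.69521792 -0.02103915]
```

Emit:
drive_tool([
  [1, [0, 0, 0.0004], 0],
  [1, [0, 0, 0.0006], 0],
  [1, [0, 0, 0.0006], 0],
  [1, [0, 0, 0.0006], 0],
  [1, [0, 0, 0.0006], 0],
])

```text
time_s: 19.92
tcp_pos: [558.0, -90.9, 127.9]
tool_rot: [0.612, 0.791, -0.0, -0.0]
wrist_force: [2.2, 3.5, -12.0]
width: 5.6
gripper_force: 112.0
```

The nest lifted at 12 N, which proves the catch. Now I'll ease back to zero force, release and retreat.

Emit:
drive_tool([
  [1, [0, 0, -0.0008], 0],
  [1, [0, 0, -0.0016], 0],
  [1, [0, 0, -0.0025], 0],
  [1, [0, 0, -0.0025], 0],
  [1, [0, 0, -0.0025], 0],
], force=30)

```text
time_s: 20.55
tcp_pos: [558.5, -91.1, 126.2]
tool_rot: [0.612, 0.791, 0.0, 0.0]
wrist_force: [-2.2, 3.1, -3.3]
width: 5.7
gripper_force: 113.1
```

Emit:
drive_tool([
  [0.8, [0, 0, 0], 0],
  [0.6, [0, 0, 0], 0],
  [0.3, [0, 0, 0], 0],
  [0, [0, 0, 0], 0],
  [0, [0, 0, 0], 0],
  [0, [0, 0, 0], 0],
  [0, [0, 0, 0], 0],
  [0, [0, 0, 0], 0],
  [0, [0, 0, 0], 0],
  [0, [0, 0, 0.02], 0],
  [0, [0, 0, 0.05], 0],
  [0, [0, 0, 0.08], 0],
  [0, [0, 0, 0.12], 0],
  [0, [0, 0, 0.12], 0],
  [0, [0, 0, 0.12], 0],
  [0, [0, 0, 0.12], 0],
  [0, [0, 0, 0.12], 0],
])

```text
time_s: 22.68
tcp_pos: [557.9, -90.9, 244.7]
tool_rot: [0.612, 0.791, -0.0, -0.001]
wrist_force: [0.5, 0.5, -0.7]
width: 85.5
gripper_force: 0.0
```

```bash
python3 - <<'E'
from h import *
s=ctrl.observe();print(s["tcp_pos"],s["wrist_force"],s["width"],s["time_s"])
im=ctrl.capture("wrist"); c=cam("wrist");print(((proj(c,(558.3,-90.9,166))-[220,90])*3).round(),((proj(c,(558.3,-90.9,146))-[220,90])*3).round())
A=cv2.resize(im[90:270,220:420,::-1],None,fx=2.6,fy=2.6,interpolation=cv2.INTER_CUBIC)[:468,:500]
B=cv2.resize(ctrl.capture("scene")[110:216,265:335,::-1],(300,468),interpolation=cv2.INTER_CUBIC)
cv2.imwrite("pics/w4.png",cv2.convertScaleAbs(np.hstack([A,cv2.convertScaleAbs(B,alpha=1.4)]),alpha=1.3))
E
```

```text
[557.85192099 -90.89292301 244.710782  ] [ 0.54960029  0.48940353 -0.7221601 ] 85.49503622653512 22.675
[312. 345.] [312. 324.]
```

View pics/w4.png

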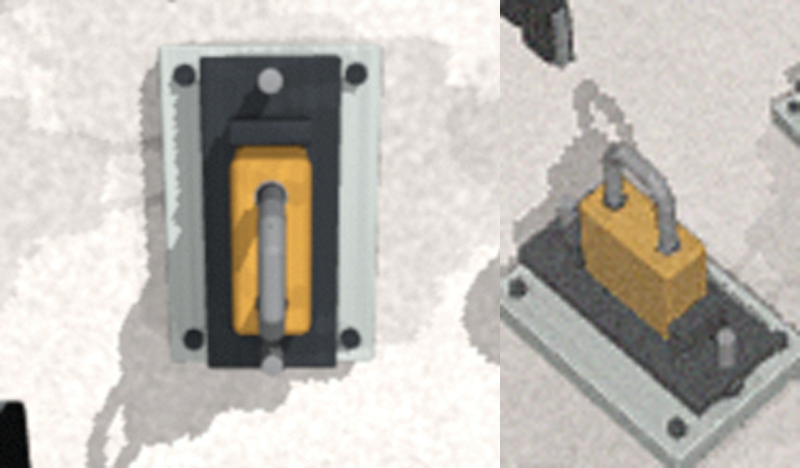

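After release the shackle stays down and in line: the bar runs along column 270 of the crop, and the scene view shows it visibly shorter. The gripper is clear.

```bash
python3 -c "
from plant import ctrl
print(ctrl.finish_job())"
```

```text
the job is handed in; nothing more can be done
None
```

The padlock is locked and the job is handed in: the catch clicked at roughly 20 mm depth, a 12 N upward tug held, and after release the shackle stayed down and in line; the judge returned no verdict.

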